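# Uncap the cabin camera bar and hold it up level for plugging in

### The arm

A 6-joint arm with a two-finger parallel gripper is mounted at the origin on the work surface. World frame = base frame: x ahead of the robot, y to its left, z up, the work surface at z = 0. Lengths are in m, angles in rad, forces in N, time in s.
With the tool pointing down it reaches from about 0.25 to 0.775 m from the base axis. Payload 4 kg.
Tool frame: the origin (TCP) lies between the finger pads; the fingertips stand 22 mm ahead of it and the grasp point (between the pads) lies 3 mm ahead of it; z points along the fingers, y is the line along which they close (so a half turn about z gives the same grasp; the last joint's range is limited). The gripper opens to 85 mm and grips with 20 to 120 N. Pads are 22 mm wide; open, the fingers measure 114 mm over their backs; the gripper's body (76 mm by 85 mm) begins 54 mm behind the grasp point. The pads swing forward as they close: fully open they stand 13 mm farther back than shut.
Start: joints at [-1.449, 0.087, 1.371, -0, 1.684, -0.103], TCP at [0.123, -0.536, 0.253] pointing down, gripper open.
Joint ranges: [-3.1, 3.1], [-0.76, 2.03], [0.27, 2.55], [-1.08, 4.22], [0.17, 2.65], [-2.57, 2.57]. Speed limits (rad/s): [2.79, 2.79, 3.14, 3.14, 3.14, 3.14].

### API

Orientations are given as a rotation vector (axis times angle).
In Python, from station import observe, grab_frame, sign_off gives the robot as it stands. The module is installed in compiled form; this text tells all that it offers.
- The arm moves only by the tool apply_moves, never from a script. Its argument "steps" is a list of rows, each a list of 3 entries, a list of its own where there are three numbers: the shift along the tool's x, y, z in m, then the turn, a rotation vector about the tool's x, y, z in degrees, then the opening, from -1 (shut) to 1 (fully open). A call has 1 to 12 rows; each row is the pose to reach, as a shift and turn from the pose commanded when the call began, along the tool's axes at that moment; what a row does not reach only later rows make up. A row lasts 1/10 s, in which the tool goes at most 50 mm and 8.59 degrees, less where a joint would pass 70% of its speed; a pose out of reach is approached as far as the arm can. A call with a gripper value outside its range is refused whole. The fingers move at their own pace and stop on an object; "force" is the grip in N (left out, the last holds). Time passes only in rows, so rows that repeat a pose let the fingers close. It gives the time, the measured TCP pose, the force, the opening and the grip force at its end, in the units of the state.
- observe(): the state, without advancing time (a new reading comes with each control period).
- grab_frame(name): name is "scene" or "top"; returns a dict with "img" (420x560x3 uint8, blue, green, red), "intrinsics" (3x3 intrinsics, pixels), "R" (3x3) and "t" (3): a world point X has camera coordinates R X + t. Camera axes: x right, y down, z forward; pixel columns grow to the right and rows downward; lengths in m; the calibration is good to about 2 mm. A picture is of the moment at which its call begins. There is no depth.
- sign_off(): hands the job in; it is judged then, once.
The state is a dict: "time": time; "qpos": joint angles; "joint_velocities": joint speeds; "joint_efforts": joint torques, N m; "tool_pos": TCP position; "ee_rot": TCP orientation; "wrist_force": force on the tool from outside, world axes, zero at the start; "wrist_torque": the same for the moment, N m; "finger_gap": finger opening in m; "grasp_force": force on a finger pad.
Only numpy, scipy, OpenCV 4.12 (cv2) and the standard library are available. Lean on these libraries where they do the work, as an engineer would, in place of code of your own. Each camera call takes 0.05 s, during which the arm holds its last target. There are 200 camera calls.

### The job

Take the red dust cap off the camera bar's lens and park it upright on the yellow cap post, let go of it, then lift the camera bar out of its white cradle, keeping it level all the way. Finish holding it still and level over the cradle, its underside a good 10 cm above the cradle, so that I can plug the tester in from below: do not put it down or let go. Leave the other things on the bench where they are.

Things in the scene. Friction and masses are not known exactly. Their poses are not given: they have to be found in the camera images.
- module_center (a point): Centre of the loose black camera bar's housing, 44 x 170 x 30 mm (x, y, z), 0.2-0.45 kg, balanced at its middle, where a grey grip band lies. x: across its width (grip across this); y: along it to the lens end; z up. On top at y +62 mm the lens barrel, 30 mm dia., 24 mm tall; at y -62 mm a heat sink, 32 x 30 x 23 mm. It starts in the cradle, this point 55 mm above the bench.
- cap_center (a point): Centre (half-way up) of the loose red dust cap: upright cylinder 40 mm in diameter, 32 mm tall, 30 g, open below (bore 34 mm wide, 14 mm deep; the top 18 mm solid). It starts loosely over the lens barrel, standing on the barrel's top, its rim 10 mm above the housing, this point 96 mm above the bench. z up; its turn about z does not matter.
- cradle: Fixed cradle, origin at the centre of its underside, on the bench. Base plate 80 x 200 x 12 mm (x, y, z) with a white block at each y end, 96 mm free between them. The bar lies on the blocks 40 mm above the bench, between lips that end 48 mm above the bench (3 mm play each side), and lifts straight up. Axes as the bar's at the start.
- post_top (a point): Centre of the flat top of the fixed yellow cap post, 36 mm above the bench: round base 72 mm in diameter, 12 mm tall, with a post 24 mm in diameter (top edge bevelled) rising 24 mm from it. The cap goes over the post and stands on its top: the cap's centre is then 2 mm above this point, its rim 14 mm below it.
- tape: Bystander: loose full reel of green edge strip lying flat, 90 mm in diameter, 24 mm tall, origin at the centre of its underside.
- screwdriver: Bystander: loose screwdriver lying on the bench, about 200 mm long along its x axis.
- heatgun: Bystander: loose red heat gun lying on its side, about 200 mm along its x axis, handle 150 mm towards its y axis, 65 mm tall; origin under its barrel.
- cleaner: Bystander: loose white bottle, 60 mm in diameter, 170 mm tall, origin at the centre of its underside.
- speaker: Bystander: loose grey round loudspeaker, 86 mm in diameter, 28 mm tall, origin at the centre of its underside.
There are look-alikes about, which are no part of the job. Of the things shaped like the part that bears cap_center, the red one is meant.

How it is judged:
By the outcome, as a careful person would: the job done as asked, in the order asked, and still so for the second after the job is handed in, while the arm keeps its last pose, push and grip.
It also fails if it takes over 56 s, if anything falls off the work surface, if the arm or the gripper's body presses on something with over 40 N, if the wrist force passes 120 N, or if a joint passes its speed limit or range.

## Working session

There is one attempt and no reset: what is moved stays moved. The work goes in short steps, Python scripts to look and compute and a tool call to move; the robot and the scene stay as the last step left them, time stands still between calls to the robot, and variables do not carry over. Pictures are saved under pics/ and viewed, at most 12 in all, crops included, and the job is handed in when it is done.

Besides the shell and the picture viewer there is one more tool, called after ">>>" as name(argument=value, ...), one argument or row to a line, values as JSON. apply_moves: Moves the arm, as the interface text tells. Its arguments: {"type":"object","properties":{"steps":{"type":"array","items":{"type":"array"}},"force":{"type":"number"}},"required":["steps"]}

```bash
mkdir -p pics
cat > h.py <<'E'
import numpy as np, cv2
from station import observe, grab_frame, sign_off
def ray(f,u,v):
    K,R,t=f["intrinsics"],f["R"],f["t"]
    d=R.T@np.linalg.solve(K,[u,v,1.]); return -R.T@t,d
def onz(f,u,v,z):
    c,d=ray(f,u,v); return c+d*(z-c[2])/d[2]
def tri(f,p,g,q):
    c1,d1=ray(f,*p); c2,d2=ray(g,*q)
    s=np.linalg.lstsq(np.c_[d1,-d2],c2-c1,rcond=None)[0]
    a,b=c1+d1*s[0],c2+d2*s[1]; return (a+b)/2,np.linalg.norm(a-b)
def proj(f,X):
    x=f["intrinsics"]@(f["R"]@np.array(X)+f["t"]); return x[:2]/x[2]
E
python3 - <<'E'
from h import *
for n in("scene","top"):
    f=grab_frame(n); cv2.imwrite(f"pics/{n}0.png",f["img"]); np.savez(f"{n}0.npz",**f)
    print(n,-f["R"].T@f["t"],f["R"][2],f["intrinsics"][0,0])
o=observe(); print(o)
E
```

```text
scene [1.38149693 0.73146887 0.80169817] [-0.63948534 -0.54822619 -0.53898659] 529.4328612128958
top [0.31866866 0.0164358  1.27160964] [ 0.19239291 -0.01088469 -0.98125761] 476.642425873602
{'time': 0.1, 'qpos': array([-1.44910456e+00,  8.79041661e-02,  1.37211617e+00, -2.42041208e-05,
        1.68363728e+00, -1.03131662e-01]), 'joint_velocities': array([-0.00083782, -0.00213443, -0.00415628,  0.00048614, -0.00035177,
        0.00010418]), 'joint_efforts': array([ 2.21185524e-03, -3.53014469e+01, -3.14219105e+01, -7.78614481e-05,
        7.94291234e-03,  1.05059044e-05]), 'tool_pos': array([ 0.12253436, -0.53574915,  0.25223692]), 'ee_rot': array([-3.11971320e+00, -3.52172712e-01,  6.78368296e-05]), 'wrist_force': array([-0.40056567,  0.13361381, -0.83391525]), 'wrist_torque': array([0.07196452, 0.01950405, 0.02999366]), 'grasp_force': 0.0, 'finger_gap': 0.08526260195037431}
```

View pics/scene0.png

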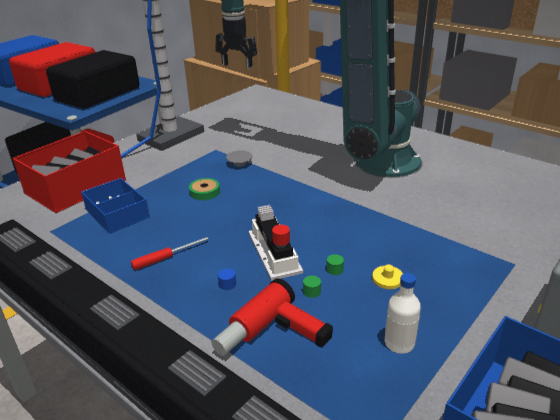

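View pics/top0.png

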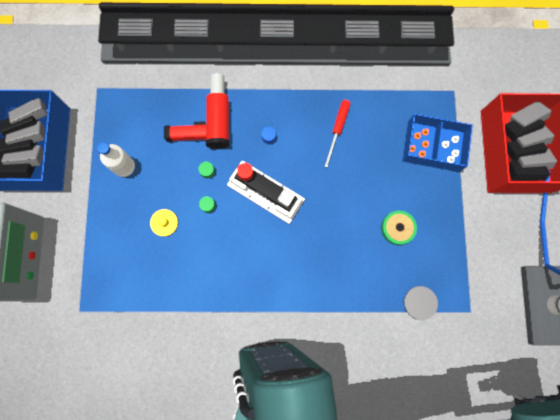

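Scene view: the red cap is on the bar's lens at (281,236), with the cradle around (275,245) and the yellow post at (388,276). In the top view these are at (246,172), (266,191) and (164,222).
Cap-shaped candidates in the top view: red (246,172), green (207,170), green (207,204) and blue (268,135). The red one is meant, since it is red and sits on the lens barrel. I'll confirm it in an enlarged crop.

Run:
```python
from h import *
s=np.load("scene0.npz");t=np.load("top0.npz")
a=cv2.resize(s["img"][195:295,230:330],None,fx=4,fy=4,interpolation=cv2.INTER_CUBIC)
b=cv2.resize(t["img"][145:245,215:315],None,fx=4,fy=4,interpolation=cv2.INTER_CUBIC)
cv2.imwrite("pics/crop.png",np.hstack([a,b]))
for n,f,roi,roiy in(("s",s,(255,215,310,270),(365,255,410,295)),("t",t,(230,155,262,188),(145,205,185,242))):
    hsv=cv2.cvtColor(f["img"],cv2.COLOR_BGR2HSV); h,S,V=cv2.split(hsv)
    for nm,m,r in(("red",((h<8)|(h>172))&(S>150)&(V>60),roi),("yel",(h>18)&(h<35)&(S>130),roiy)):
        m=m[r[1]:r[3],r[0]:r[2]]; ys,xs=np.nonzero(m)
        print(n,nm,m.sum(),"bbox",xs.min()+r[0],xs.max()+r[0],ys.min()+r[1],ys.max()+r[1],"cen",xs.mean()+r[0],ys.mean()+r[1])
        v=V[r[1]:r[3],r[0]:r[2]]
        for y in range(ys.min(),ys.max()+1): print(y+r[1],' '.join(f"{v[y,x]:3d}" if m[y,x] else "  ." for x in range(xs.min(),xs.max()+1)))
```

```text
s red 330 bbox 272 289 224 245 cen 280.3909090909091 234.6969696969697
224   .   .   .   .   .   . 123   .   .   .   .   .   .   .   .   .   .   .
225   .   .   . 119 154 161 223 224 223 224 223 226 200   .   .   .   .   .
226   .   . 151 218 223 224 223 224 223 224 223 223 224 223 226 173   .   .
227   . 153 219 223 223 223 224 223 223 223 224 224 223 224 224 224 174   .
228 107 217 224 224 223 224 224 223 223 223 224 223 224 223 224 224 223   .
229 167 220 224 224 223 224 224 223 223 223 224 224 224 224 224 224 224   .
230 161 220 224 224 224 224 223 223 224 223 224 224 224 224 224 224 221   .
231 125 207 223 223 223 223 223 224 223 223 223 224 224 224 224 221 192   .
232  79 146 203 220 222 224 224 223 224 223 224 224 224 222 219 189 132   .
233  79 102 131 184 204 210 214 219 221 220 219 218 208 195 174 137 127 103
234  80 102 110 113 118 143 154 180 187 185 179 171 136 134 134 130 127 102
235  76 102 109 112 117 121 126 118 128 131 132 121 132 135 134 130 127 102
236   . 102 109 113 118 122 125 127 129 130 131 135 134 133 134 130 127 101
237   . 101 109 113 116 121 125 127 129 1
[... 7343 characters left out ...]
 255 255 255 255 218   .   .
230   .   .   . 255 255 255 255 255 255 255 255 255 255 255 255 255 255 255 255 255 255 255 255 238   .   .   .
231   .   .   .   . 255 255 255 255 255 255 255 255 255 255 255 255 255 255 255 255 255 255 246   .   .   .   .
232   .   .   .   .   . 255 255 255 255 255 255 255 255 255 255 255 255 255 255 255 255 250   .   .   .   .   .
233   .   .   .   .   .   . 255 255 255 255 255 255 255 255 255 255 255 255 255 254 227   .   .   .   .   .   .
234   .   .   .   .   .   .   .   . 255 255 255 255 255 255 255 255 255 255 251   .   .   .   .   .   .   .   .
235   .   .   .   .   .   .   .   .   .   .   . 255 255 255 254 252 227   .   .   .   .   .   .   .   .   .   .
```

View pics/crop.png

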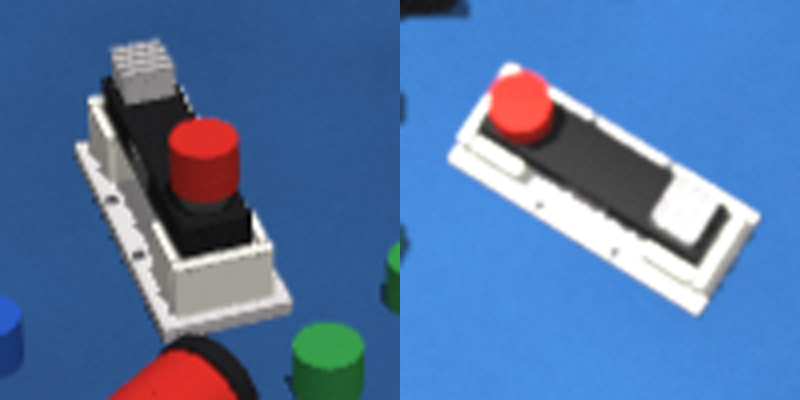

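The crop confirms it: the red cap sits on the lens end of the black bar in the white cradle, and the light heat sink is at the other end. Next I measure everything from the two views.

```bash
cat > meas.py <<'E'
from h import *
U=8
def blob(f,roi,fn,hull=True):
    x0,y0,x1,y1=roi
    im=cv2.resize(f["img"][y0:y1,x0:x1],None,fx=U,fy=U,interpolation=cv2.INTER_CUBIC)
    m=fn(*cv2.split(cv2.cvtColor(im,cv2.COLOR_BGR2HSV))).astype(np.uint8)
    c=max(cv2.findContours(m,0,1)[0],key=cv2.contourArea)
    return c
def toimg(p,roi): return (np.array(p)+.5)/U-.5+np.array(roi[:2])
def ell(f,roi,fn):
    c=cv2.convexHull(blob(f,roi,fn)); e=cv2.fitEllipse(c); return toimg(e[0],roi),np.array(e[1])/U
E
cat > m1.py <<'E'
from meas import *
s=np.load("scene0.npz");t=np.load("top0.npz")
red=lambda lo:(lambda h,S,V:((h<8)|(h>172))&(S>150)&(V>lo))
yel=lambda lo:(lambda h,S,V:(h>18)&(h<35)&(S>110)&(V>lo))
a,ea=ell(s,(255,215,310,270),red(178)); b,eb=ell(t,(230,155,262,190),red(205))
print("cap top",a,ea,b,eb,tri(s,a,t,b),onz(s,*a,.112),onz(t,*b,.112))
a,ea=ell(s,(360,250,415,295),yel(195)); b,eb=ell(t,(145,203,185,242),yel(200))
print("base",a,ea,b,eb,tri(s,a,t,b),onz(s,*a,.012),onz(t,*b,.012))
# heat sink: bright low-saturation; print rough
for n,f,roi,lo in(("s",s,(250,195,285,225),110),("t",t,(272,185,302,212),120)):
    h,S,V=cv2.split(cv2.cvtColor(f["img"],cv2.COLOR_BGR2HSV)); x0,y0,x1,y1=roi
    print(n,roi)
    for y in range(y0,y1): print(y,' '.join(f"{V[y,x]:3d}" for x in range(x0,x1)))
E
python3 m1.py
```

```text
cap top [280.43908882 229.20961189] [ 9.94891834 16.57383537] [244.5133543  170.29625893] [14.95304108 15.98787498] (array([0.63022683, 0.08000742, 0.11135807]), np.float64(0.001331108791265488)) [0.63123505 0.08000994 0.112     ] [0.62964195 0.08049996 0.112     ]
base [387.65310669 275.20262146] [21.01154137 30.25858498] [163.78520775 222.4114418 ] [26.11880302 27.03754044] (array([0.51210899, 0.29907045, 0.01082307]), np.float64(0.00021291332181944288)) [0.51347099 0.29963034 0.012     ] [0.51187479 0.29889926 0.012     ]
s (250, 195, 285, 225)
195 143 144 143 141 142 141 141 141 142 141 142 140 139 140 141 140 139 139 139 139 139 138 137 139 138 138 139 138 139 138 139 139 139 140 138
196 141 141 142 142 142 141 140 143 141 141 141 140 140 139 139 138 139 139 140 139 138 138 136 137 137 137 137 137 138 136 136 136 138 136 138
197 142 143 141 141 141 142 139 140 139 139 137 139 137 139 138 139 138 138 138 138 136 137 137 136 137 138 136 136 136 137 137 137 137 137 137
198 142 142 141 139 139 138 138 137 138 138 137 138 137 139 138 138 136 138 137 136 137 137 138 137 138 137 138 13
[... 6444 characters left out ...]
  51  61  73  98 123 127  92  51  55  66 125 223 254 255 254 230 177 157 158 184
207 255 255 255 255 255 255 255 255 246 191 106  57  54  65  79  81  66  59  63 102 195 253 255 255 246 186 168 157 170 207
208 255 255 255 254 254 255 255 255 255 254 236 152  81  49  59  68  69  63  75 151 246 255 255 253 211 171 161 165 186 209
209 255 255 255 242 223 250 255 255 255 255 255 250 198 118  72  54  57  62 115 219 254 255 254 230 178 161 144 167 207 212
210 255 255 255 252 229 208 240 254 255 255 255 255 254 244 190 102  63  88 168 251 255 255 245 184 162 146 150 185 209 212
211 255 255 255 255 253 244 222 222 246 254 255 255 255 255 254 235 163 154 236 255 255 254 213 169 150 132 165 206 213 213
```

```bash
cat > m2.py <<'E'
from h import *
s=np.load("scene0.npz");t=np.load("top0.npz")
print("post top proj",proj(s,[.5121,.299,.036]),proj(t,[.5121,.299,.036]))
h,S,V=cv2.split(cv2.cvtColor(t["img"],cv2.COLOR_BGR2HSV)); V=V.astype(float);S=S.astype(float)
def cross(A,x,y0,y1,lvl,up):
    ys=range(y0,y1) if y1>y0 else range(y0,y1,-1)
    p=None
    for y in ys:
        v=A[y,x]
        if p is not None and (v>lvl if up else v<lvl): return p[0]+(y-p[0])*(lvl-p[1])/(v-p[1])
        p=(y,v)
def line(pts,z,lab):
    P=np.array([onz(t,*p,z)[:2] for p in pts]).astype(np.float32)
    vx,vy,x,y=cv2.fitLine(P,cv2.DIST_HUBER,0,.01,.01).ravel()
    if vy<0: vx,vy=-vx,-vy
    d=(P-[x,y])@[vy,-vx]
    c=np.array([.6302,.080])
    print(lab,"yaw of y axis deg",np.degrees(np.arctan2(-vx,vy)),"rms mm",1e3*d.std(),"cap offset",((c-[x,y])@[vy,-vx])*1e3,len(P))
# bar far top edge: start in the dark, go up until bright
pts=[(x,cross(V,x,int(172+(x-246)*.57)+4,140,150,True)) for x in range(258,278)]
line(pts,.070,"bar far edge"); print(np.round([p[1] for p in pts],1))
# plate near edge: start in blue below, go up until S drops
pts=[(x,cross(S,x,int(185+(x-228)*.57)+12,160,90,False)) for x in range(232,286)]
line(pts,.012,"plate near"); print(np.round([p[1] for p in pts],1))
pts=[(x,cross(S,x,int(163+(x-244)*.57)-10,230,90,False)) for x in range(256,300)]
line(pts,.012,"plate far"); print(np.round([p[1] for p in pts],1))
E
python3 m2.py
```

```text
post top proj [388.59203319 266.62206757] [161.75411765 220.92572731]
bar far edge yaw of y axis deg -32.39686 rms mm 0.5717559 cap offset -20.998225248617192 20
[172.8 173.4 174.  174.6 174.7 174.8 176.3 177.  177.7 178.4 179.  179.7
 180.3 180.8 181.4 182.  182.7 183.4 183.8 184.6]
plate near yaw of y axis deg -32.03981 rms mm 0.109607264 cap offset 42.21215298678735 54
[188.7 189.3 189.9 190.5 191.3 191.8 192.4 193.  193.6 194.3 194.9 195.5
 196.2 196.7 197.4 197.9 198.6 199.3 199.8 200.5 201.1 201.8 202.4 202.9
 203.6 204.3 204.9 205.5 206.2 206.7 207.4 207.9 208.6 209.3 209.8 210.4
 211.1 211.7 212.4 212.9 213.6 214.3 214.9 215.5 216.  216.7 217.4 217.9
 218.6 219.2 219.8 220.4 221.  221.6]
plate far yaw of y axis deg -31.939905 rms mm 0.25266135 cap offset -41.32148679702796 44
[167.9 168.5 169.2 169.8 170.4 170.9 171.5 172.4 173.2 173.5 174.2 174.8
 175.3 175.8 176.5 177.2 177.8 178.4 178.9 179.5 180.2 180.8 181.4 182.1
 182.5 183.3 184.  184.8 185.3 185.8 186.4 186.9 187.4 188.1 188.7 189.3
 190.  190.4 191.2 191.8 192.4 193.1 193.7 194.3]
```

```bash
cat > go.py <<'E'
from h import *
import sys
from scipy.spatial.transform import Rotation as Ro
def go(p,ydeg=-32.0):
    o=observe(); R=Ro.from_rotvec(o["ee_rot"])
    a=np.radians(ydeg); y=np.array([np.cos(a),np.sin(a),0]); z=np.array([0,0,-1.])
    T=Ro.from_matrix(np.c_[np.cross(y,z),y,z])
    print("t",o["time"],"pos",o["tool_pos"].round(4),"gap",round(o["finger_gap"],4),"j6",o["qpos"][5].round(2))
    print("shift mm",(R.inv().apply(np.array(p)-o["tool_pos"])*1e3).round(1),"turn",np.degrees((R.inv()*T).as_rotvec()).round(2))
if __name__=="__main__": go([float(v) for v in sys.argv[1:4]])
E
python3 go.py .630 .080 .200
```

```text
t 0.1 pos [ 0.1225 -0.5357  0.2522] gap 0.0853 j6 -0.1
shift mm [ 632.  -487.    53.4] turn [ -0.11  -0.06 -45.12]
```

>>> apply_moves(
  steps=[
    [[0.04,-0.03,0],[0,0,-4],1],
    [[0.08,-0.061,0],[0,0,-8],1],
    [[0.118,-0.091,0],[0,0,-12],1],
    [[0.158,-0.122,0],[0,0,-16],1],
    [[0.197,-0.152,0],[0,0,-20],1],
    [[0.237,-0.183,0],[0,0,-24],1],
    [[0.276,-0.213,0],[0,0,-28],1],
    [[0.316,-0.244,0],[0,0,-32],1],
    [[0.355,-0.274,0],[0,0,-36],1],
    [[0.395,-0.304,0],[0,0,-40],1],
    [[0.434,-0.335,0],[0,0,-43],1],
    [[0.474,-0.365,0],[0,0,-45.1],1],
  ],
  force=30,
)

```text
time: 1.3
tool_pos: [0.504, -0.0727, 0.2529]
ee_rot: [2.746, 1.526, -0.001]
wrist_force: [0.5, -0.5, 0.4]
finger_gap: 0.0852
grasp_force: 0.0
```

```bash
python3 go.py .630 .080 .200
```

```text
t 1.3 pos [ 0.504  -0.0727  0.2529] gap 0.0852 j6 0.3
shift mm [196.2  26.3  52.8] turn [-0.01  0.03  0.1 ]
```

>>> apply_moves(
  steps=[
    [[0.04,0.005,0.01],[0,0,0],1],
    [[0.08,0.011,0.02],[0,0,0],1],
    [[0.12,0.016,0.03],[0,0,0],1],
    [[0.16,0.021,0.042],[0,0,0],1],
    [[0.197,0.026,0.053],[0,0,0],1],
    [[0.197,0.026,0.053],[0,0,0],1],
    [[0.197,0.026,0.053],[0,0,0],1],
  ],
)

```text
time: 2.0
tool_pos: [0.6294, 0.079, 0.1985]
ee_rot: [-2.746, -1.524, 0.005]
wrist_force: [-0.1, -0.1, 0.3]
finger_gap: 0.0851
grasp_force: 0.0
```

```bash
python3 go.py .630 .080 .098
python3 - <<'E'
from h import *
s=grab_frame("scene");np.savez("s1.npz",**s);t=grab_frame("top")
cv2.imwrite("pics/a1.png",np.hstack([cv2.resize(s["img"][130:300,190:390],(600,510)),]))
E
```

```text
t 2.0 pos [0.6294 0.079  0.1985] gap 0.0851 j6 0.59
shift mm [  1.4   0.3 100.5] turn [-0.14  0.14  0.06]
```

View pics/a1.png

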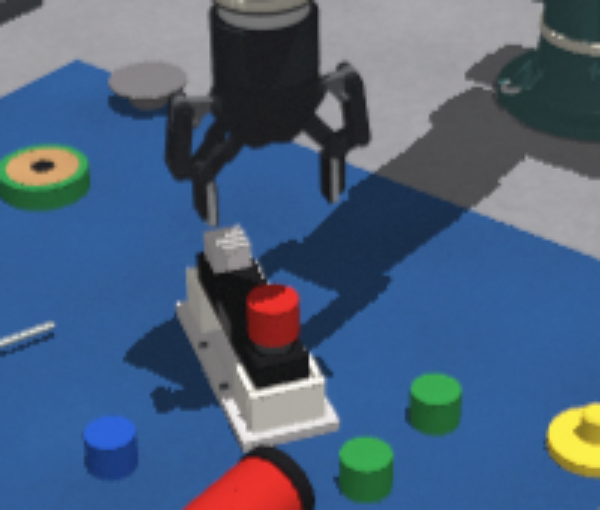

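The gripper hangs straight above the red cap: the fingertips straddle crop (271,210) and the cap is at crop (272,300). I'll descend and grip.

>>> apply_moves(
  steps=[
    [[0.001,0,0.02],[0,0,0],1],
    [[0.001,0,0.045],[0,0,0],1],
    [[0.001,0,0.07],[0,0,0],1],
    [[0.001,0,0.09],[0,0,0],1],
    [[0.001,0,0.1],[0,0,0],1],
    [[0.001,0,0.1],[0,0,0],1],
    [[0.001,0,0.1],[0,0,0],0.3],
    [[0.001,0,0.1],[0,0,0],0.1],
    [[0.001,0,0.1],[0,0,0],-0.2],
    [[0.001,0,0.1],[0,0,0],-1],
    [[0.001,0,0.1],[0,0,0],-1],
    [[0.001,0,0.1],[0,0,0],-1],
  ],
  force=25,
)

```text
time: 3.3
tool_pos: [0.6312, 0.0794, 0.102]
ee_rot: [2.747, 1.522, 0.004]
wrist_force: [0.1, 1.3, 5.4]
finger_gap: 0.0391
grasp_force: 25.4
```

```bash
python3 go.py .630 .080 .20
```

```text
t 3.3 pos [0.6312 0.0794 0.102 ] gap 0.0391 j6 0.59
shift mm [  0.   -1.1 -98. ] turn [ 0.14 -0.08 -0.01]
```

>>> apply_moves(
  steps=[
    [[0,0,-0.008],[0,0,0],-1],
    [[0,0,-0.02],[0,0,0],-1],
    [[0,0,-0.035],[0,0,0],-1],
    [[0,0,-0.055],[0,0,0],-1],
    [[0,0,-0.08],[0,0,0],-1],
    [[0,0,-0.09],[0,0,0],-1],
    [[0,0,-0.09],[0,0,0],-1],
    [[0,0,-0.09],[0,0,0],-1],
  ],
)

```text
time: 4.1
tool_pos: [0.6301, 0.0794, 0.1899]
ee_rot: [-2.748, -1.522, 0.001]
wrist_force: [-0.3, 0.7, -1.2]
finger_gap: 0.0391
grasp_force: 25.4
```

```bash
python3 go.py .512 .299 .15
python3 - <<'E'
from h import *
s=grab_frame("scene");t=grab_frame("top");np.savez("s2.npz",**s);np.savez("t2.npz",**t)
cv2.imwrite("pics/a2.png",np.hstack([cv2.resize(s["img"][160:300,220:340],(480,560)),cv2.resize(t["img"][140:240,210:310],(320,320))[:,:,:].copy().repeat(1,0) if 0 else cv2.copyMakeBorder(cv2.resize(t["img"][140:240,210:310],(320,320)),0,240,0,0,0)]))
E
```

```text
t 4.1 pos [0.6301 0.0794 0.1899] gap 0.0391 j6 0.59
shift mm [ 123.6 -216.6   39.9] turn [-0.02  0.03 -0.02]
```

View pics/a2.png

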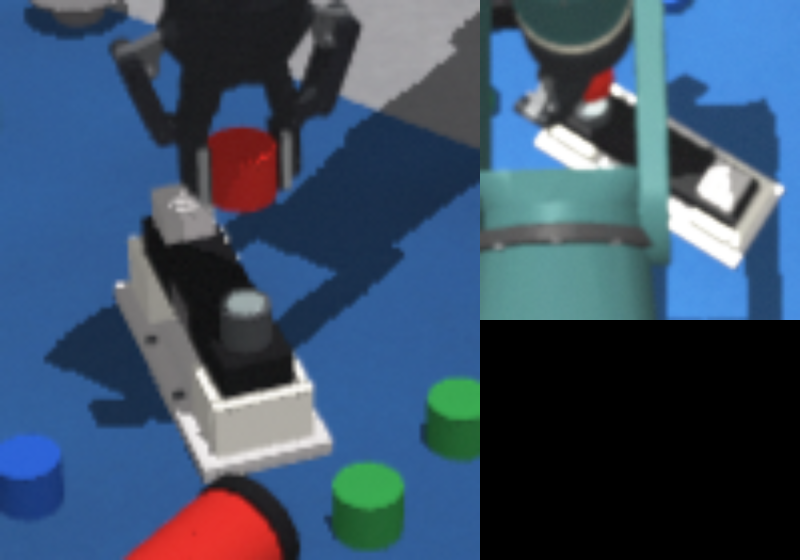

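The cap is lifted upright between the pads at crop (243,168). The lens barrel is bare at crop (246,318), and the bar is still seated.

>>> apply_moves(
  steps=[
    [[0.015,-0.027,0],[0,0,0],-1],
    [[0.036,-0.063,0.005],[0,0,0],-1],
    [[0.058,-0.101,0.015],[0,0,0],-1],
    [[0.08,-0.14,0.025],[0,0,0],-1],
    [[0.102,-0.179,0.035],[0,0,0],-1],
    [[0.117,-0.205,0.04],[0,0,0],-1],
    [[0.124,-0.217,0.04],[0,0,0],-1],
    [[0.124,-0.217,0.04],[0,0,0],-1],
    [[0.124,-0.217,0.04],[0,0,0],-1],
  ],
)

```text
time: 5.1
tool_pos: [0.5128, 0.2987, 0.1502]
ee_rot: [2.747, 1.521, -0.0]
wrist_force: [0.0, -0.4, 0.4]
finger_gap: 0.0395
grasp_force: 25.4
```

```bash
python3 go.py .512 .299 .046
python3 - <<'E'
from meas import *
s=np.load("s2.npz");p=np.array([.6301,.0794])
a,e=ell(s,(262,185,300,220),lambda h,S,V:((h<8)|(h>172))&(S>120)&(V>30)); 
s3=grab_frame("scene");np.savez("s3.npz",**s3)
u,v=proj(s3,[.512,.299,.05]).round().astype(int)
cv2.imwrite("pics/a3.png",cv2.resize(s3["img"][v-70:v+40,u-70:u+70],(700,550)))
print(u,v)
E
```

```text
t 5.1 pos [0.5128 0.2987 0.1502] gap 0.0395 j6 0.99
shift mm [-1.000e-01 -1.000e+00  1.042e+02] turn [ 0.06  0.04 -0.05]
389 262
```

View pics/a3.png

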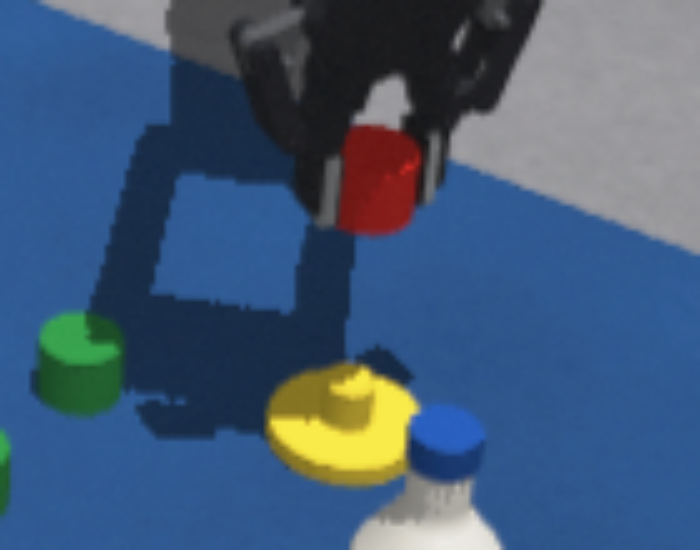

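Run:
```python
from meas import *
s=np.load("s3.npz")
c=blob(s,(375,210,415,245),lambda h,S,V:((h<8)|(h>172))&(S>120)&(V>50))
q=toimg(c.reshape(-1,2),(375,210)); print("cap bbox",q.min(0),q.max(0))
th=np.linspace(0,6.28,200)
for zc in(.1442,.1402,.1482):
    P=np.array([proj(s,[.5128+.02*np.cos(a),.2987+.02*np.sin(a),zc+k]) for a in th for k in(-.016,.016)])
    print(zc,P.min(0),P.max(0))
```

```text
cap bbox [385.9375 216.6875] [403.0625 238.1875]
0.1442 [382.5534162  216.35279112] [402.63836014 239.01058747]
0.1402 [382.41167366 217.88001133] [402.45560568 240.51693962]
0.1482 [382.69568714 214.81986048] [402.82181006 237.49852169]
```

The cap outline matches its prediction (centre about 5 mm below the TCP, over the post). I'll lower it.

>>> apply_moves(
  steps=[
    [[0,-0.001,0.02],[0,0,0],-1],
    [[0,-0.001,0.045],[0,0,0],-1],
    [[0,-0.001,0.065],[0,0,0],-1],
    [[0,-0.001,0.08],[0,0,0],-1],
    [[0,-0.001,0.09],[0,0,0],-1],
    [[0,-0.001,0.097],[0,0,0],-1],
    [[0,-0.001,0.101],[0,0,0],-1],
    [[0,-0.001,0.104],[0,0,0],-1],
    [[0,-0.001,0.106],[0,0,0],-1],
    [[0,-0.001,0.106],[0,0,0],-1],
  ],
)

```text
time: 6.15
tool_pos: [0.5114, 0.3003, 0.0446]
ee_rot: [2.748, 1.523, 0.001]
wrist_force: [-0.0, 1.1, -0.0]
finger_gap: 0.0394
grasp_force: 25.4
```

```bash
python3 go.py .512 .299 .044
```

```text
t 6.15 pos [0.5114 0.3003 0.0446] gap 0.0394 j6 0.99
shift mm [-0.7  1.2  0.6] turn [ 0.02 -0.02 -0.01]
```

>>> apply_moves(
  steps=[
    [[0,0.001,0.001],[0,0,0],-1],
    [[0,0.001,0.0025],[0,0,0],-1],
    [[0,0.001,0.0035],[0,0,0],-1],
    [[0,0.001,0.0035],[0,0,0],-1],
  ],
)

```text
time: 6.55
tool_pos: [0.5124, 0.3, 0.0439]
ee_rot: [-2.748, -1.523, -0.002]
wrist_force: [-5.7, -2.2, 11.3]
finger_gap: 0.0394
grasp_force: 26.3
```

>>> apply_moves(
  steps=[
    [[0,0,-0.002],[0,0,0],-1],
    [[0,0,-0.002],[0,0,0],0.1],
    [[0,0,-0.002],[0,0,0],0.4],
    [[0,0,-0.002],[0,0,0],0.8],
    [[0,0,-0.002],[0,0,0],1],
    [[0,0,-0.002],[0,0,0],1],
    [[0,0,-0.002],[0,0,0],1],
    [[0,0,-0.02],[0,0,0],1],
    [[0,0,-0.045],[0,0,0],1],
    [[0,0,-0.08],[0,0,0],1],
    [[0,0,-0.12],[0,0,0],1],
    [[0,0,-0.16],[0,0,0],1],
  ],
)

```text
time: 7.75
tool_pos: [0.5118, 0.2994, 0.2018]
ee_rot: [2.748, 1.523, -0.001]
wrist_force: [0.5, -0.2, 0.2]
finger_gap: 0.0857
grasp_force: 0.0
```

```bash
python3 - <<'E'
from meas import *
s=grab_frame("scene");np.savez("s4.npz",**s)
a,e=ell(s,(360,235,410,285),lambda h,S,V:((h<8)|(h>172))&(S>120)&(V>170))
print("cap top",a,e,"at .054:",onz(s,*a,.054))
# lens barrel & heat sink (two views for bar centre)
c=s["img"][200:290,235:310]; d=s["img"][225:295,360:420]
cv2.imwrite("pics/a4.png",np.hstack([cv2.resize(c,(450,540)),cv2.resize(d,(340,540))]))
E
python3 go.py .597 .0275 .2
```

```text
cap top [389.7487793 261.0832119] [10.75307941 16.9991684 ] at .054: [0.51366092 0.30115857 0.054     ]
t 7.8 pos [0.5149 0.3009 0.2112] gap 0.0854 j6 0.99
shift mm [-188.4  214.5   10.6] turn [ 0.45 -0.68 -0.02]
```

View pics/a4.png

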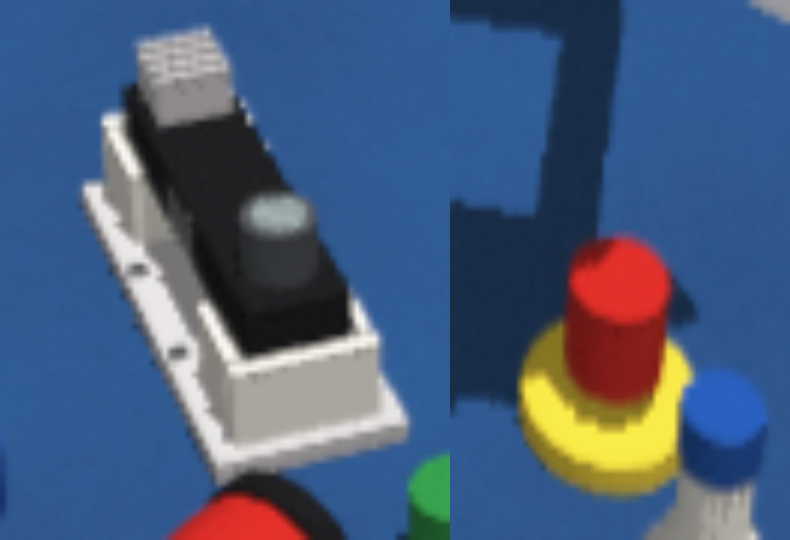

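The cap stands upright over the post at crop (618,320), and the bar is seated with its lens top at crop (278,215). Next I find the bar's centre from the bare lens and the heat sink in both views.

Run:
```python
from meas import *
s=np.load("s4.npz");t=grab_frame("top");np.savez("t4.npz",**t)
nb=lambda lo:(lambda h,S,V:(V>lo)&(S<110))
a,ea=ell(s,(272,228,292,244),nb(105)); b,eb=ell(t,(236,160,256,182),nb(150))
print("lens",a,ea,b,eb,tri(s,a,t,b),onz(s,*a,.094),onz(t,*b,.094))
# heat sink: whole bright top in top view (min area rect); two views' top faces
c=blob(t,(274,186,296,208),lambda h,S,V:(V>150)&(S<60))
r=cv2.minAreaRect(c); print("sink rect",toimg(r[0],(274,186)),np.array(r[1])/U,r[2])
# bar along: cradle plate ends in top view at z=.012
V=cv2.cvtColor(t["img"],cv2.COLOR_BGR2HSV)[:,:,1]
y=np.array([.53,.848]);x=np.array([.848,-.53]);C=np.array([.597,.0275])
for off in(-.037,-.03,.037):
  prof=[]
  for d in np.arange(-.125,.126,.0005):
    X=C+off*x+d*y; u,v=proj(t,[*X,.012]); prof.append((d,cv2.remap(V,np.float32([[u]]),np.float32([[v]]),1)[0,0]))
  P=np.array(prof); w=P[P[:,1]<90]; print(off,w[[0,-1],0],w[[0,-1],0].mean()*1e3)
V2=cv2.cvtColor(t["img"],cv2.COLOR_BGR2GRAY)
print("gray along bar centreline z=.07")
print([int(cv2.remap(V2,np.float32([[p[0]]]),np.float32([[p[1]]]),1)[0,0]) for d in np.arange(-.1,.1,.004) for p in[proj(t,[*(C+d*y),.07])]])
cv2.imwrite("pics/a5.png",cv2.resize(t["img"][145:235,215:315],(800,600) if 0 else (660,594),interpolation=cv2.INTER_CUBIC))
```

```text
lens [281.49013138 235.12175369] [ 6.9415102  11.50249481] [244.55598545 168.26117897] [16.1742897  21.57173157] (array([0.63639213, 0.08337845, 0.10020832]), np.float64(0.005671841091787029)) [0.62847389 0.08024219 0.094     ] [0.639835   0.08146376 0.094     ]
sink rect [284.5339222  195.24394512] [19.10629654 16.7253418 ] 31.94474983215332
-0.037 [-0.1     0.1025] 1.2500000000001121
-0.03 [-0.1    0.103] 1.5000000000001124
0.037 [-0.0995  0.105 ] 2.7500000000001137
gray along bar centreline z=.07
[166, 215, 255, 245, 122, 59, 135, 251, 255, 254, 255, 253, 255, 254, 249, 133, 76, 76, 74, 75, 75, 76, 74, 74, 75, 74, 73, 74, 74, 74, 75, 74, 74, 74, 75, 74, 66, 45, 83, 151, 223, 242, 239, 244, 237, 173, 172, 253, 236, 143]
```

View pics/a5.png

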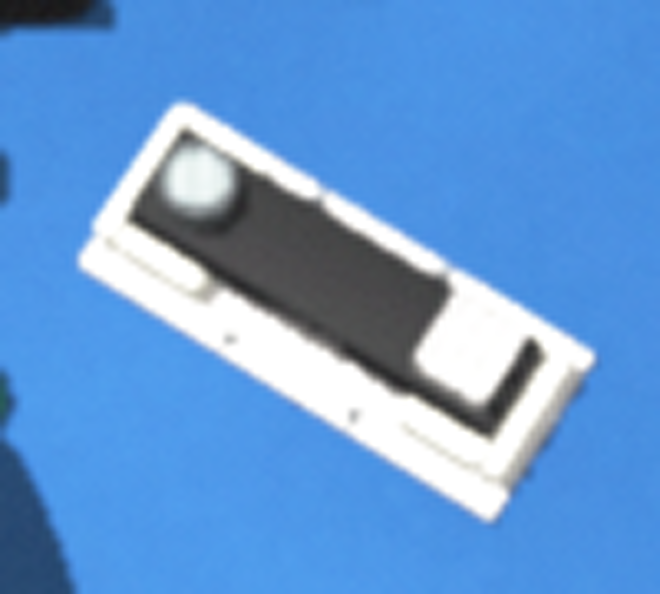

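The top view shows the seated bar, with the lens top disc near crop (199,179), i.e. pixel (244.7,171.6), and the heat sink at crop (477,345). I'll check the centre against these.

```bash
python3 - <<'E'
from meas import *
s=np.load("s4.npz");t=np.load("t4.npz")
g=(244.7,171.6); print(tri(s,(281.49,235.12),t,g), onz(t,*g,.094), onz(s,281.49,235.12,.094))
y=np.array([.53,.848])
print("centre from lens top view", onz(t,*g,.094)[:2]-.062*y, "scene", onz(s,281.49,235.12,.094)[:2]-.062*y)
k=(215+477/6.6-.5,145+345/6.6-.5); print("sink centre top view ->bar centre", onz(t,*k,.093)[:2]+.062*y)
E
python3 go.py .597 .0275 .2
```

```text
(array([0.63034094, 0.08125129, 0.09555596]), np.float64(0.0009244735633847211)) [0.63103906 0.08096902 0.094     ] [0.62846872 0.08023749 0.094     ]
centre from lens top view [0.59817906 0.02839302] scene [0.59560872 0.02766149]
sink centre top view ->bar centre [0.59905116 0.02639402]
t 7.85 pos [0.5151 0.301  0.2091] gap 0.0853 j6 0.99
shift mm [-188.6  214.4    8.6] turn [ 0.46 -0.7  -0.02]
```

>>> apply_moves(
  steps=[
    [[-0.02,0.023,0],[0,0,0],1],
    [[-0.05,0.058,0],[0,0,0],1],
    [[-0.08,0.093,0],[0,0,0],1],
    [[-0.11,0.128,0],[0,0,0],1],
    [[-0.14,0.163,0],[0,0,0],1],
    [[-0.165,0.192,0],[0,0,0],1],
    [[-0.18,0.21,0],[0,0,0],1],
    [[-0.185,0.216,0],[0,0,0],1],
    [[-0.185,0.216,0],[0,0,0],1],
    [[-0.185,0.216,0],[0,0,0],1],
    [[-0.185,0.216,0],[0,0,0],1],
    [[-0.185,0.216,0],[0,0,0],1],
  ],
)

```text
time: 9.05
tool_pos: [0.5969, 0.0296, 0.2009]
ee_rot: [-2.746, -1.525, -0.0]
wrist_force: [0.2, -0.1, 0.4]
finger_gap: 0.0854
grasp_force: 0.0
```

```bash
python3 go.py .5972 .0275 .056
```

```text
t 9.05 pos [0.5969 0.0296 0.2009] gap 0.0854 j6 0.51
shift mm [ -1.6   1.4 144.9] turn [-0.   -0.01  0.1 ]
```

>>> apply_moves(
  steps=[
    [[-0.002,0.001,0.02],[0,0,0],1],
    [[-0.002,0.001,0.05],[0,0,0],1],
    [[-0.002,0.001,0.08],[0,0,0],1],
    [[-0.002,0.001,0.105],[0,0,0],1],
    [[-0.002,0.001,0.125],[0,0,0],1],
    [[-0.002,0.001,0.138],[0,0,0],1],
    [[-0.002,0.001,0.145],[0,0,0],1],
    [[-0.002,0.001,0.145],[0,0,0],1],
    [[-0.002,0.001,0.145],[0,0,0],1],
  ],
  force=20,
)

```text
time: 9.95
tool_pos: [0.5977, 0.0261, 0.0569]
ee_rot: [2.747, 1.522, 0.003]
wrist_force: [-0.8, 0.2, -0.2]
finger_gap: 0.0857
grasp_force: 0.0
```

```bash
python3 go.py .5972 .0275 .056
python3 - <<'E'
from h import *
s=grab_frame("scene")
cv2.imwrite("pics/a6.png",cv2.resize(s["img"][180:290,215:335],(640,587)))
E
```

```text
t 9.95 pos [0.5977 0.0261 0.0569] gap 0.0857 j6 0.51
shift mm [ 0.9 -1.2  0.9] turn [ 0.1  -0.05 -0.01]
```

View pics/a6.png

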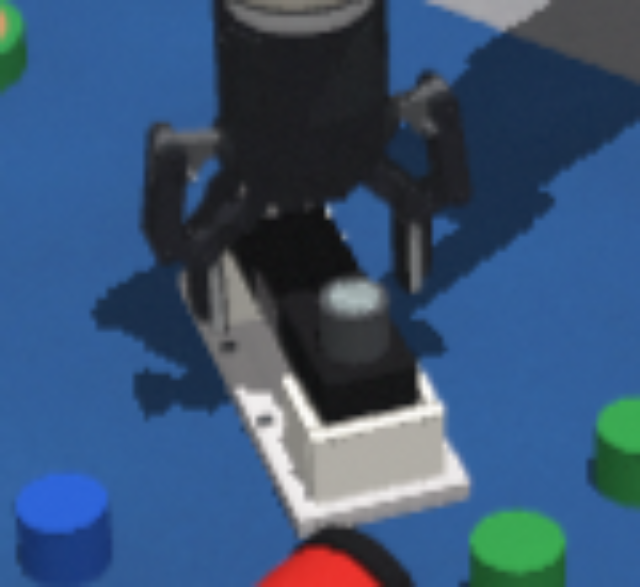

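The gripper straddles the bar's middle, with the fingers at crop (205,280) and (410,255) and the bar untouched. I'll close gently.

>>> apply_moves(
  steps=[
    [[0.0005,0,0],[0,0,0],0.4],
    [[0.0005,0,0],[0,0,0],0.25],
    [[0.0005,0,0],[0,0,0],0.1],
    [[0.0005,0,0],[0,0,0],0],
    [[0.0005,0,0],[0,0,0],-0.2],
    [[0.0005,0,0],[0,0,0],-1],
    [[0.0005,0,0],[0,0,0],-1],
  ],
  force=20,
)

```text
time: 10.7
tool_pos: [0.5976, 0.0263, 0.0563]
ee_rot: [2.747, 1.522, 0.001]
wrist_force: [1.2, -1.7, 2.9]
finger_gap: 0.0437
grasp_force: 22.3
```

>>> apply_moves(
  steps=[
    [[0.0005,0,-0.001],[0,0,0],-1],
    [[0.0005,0,-0.001],[0,0,0],-1],
    [[0.0005,0,-0.001],[0,0,0],-1],
    [[0.0005,0,-0.001],[0,0,0],-1],
  ],
  force=80,
)

```text
time: 11.1
tool_pos: [0.5973, 0.0268, 0.0566]
ee_rot: [-2.748, -1.522, 0.001]
wrist_force: [-0.9, -1.0, 1.1]
finger_gap: 0.0434
grasp_force: 82.4
```

```bash
python3 go.py .5972 .0275 .056
```

```text
t 11.1 pos [0.5973 0.0268 0.0566] gap 0.0434 j6 0.51
shift mm [ 0.5 -0.4  0.6] turn [-0.02  0.02 -0.03]
```

>>> apply_moves(
  steps=[
    [[0,0,-0.002],[0,0,0],-1],
    [[0,0,-0.005],[0,0,0],-1],
    [[0,0,-0.009],[0,0,0],-1],
    [[0,0,-0.014],[0,0,0],-1],
    [[0,0,-0.02],[0,0,0],-1],
    [[0,0,-0.023],[0,0,0],-1],
    [[0,0,-0.025],[0,0,0],-1],
    [[0,0,-0.025],[0,0,0],-1],
    [[0,0,-0.025],[0,0,0],-1],
  ],
)

```text
time: 12.0
tool_pos: [0.5974, 0.0268, 0.0817]
ee_rot: [-2.748, -1.523, 0.0]
wrist_force: [-0.3, 0.5, -3.0]
finger_gap: 0.0434
grasp_force: 81.8
```

Run:
```python
from h import *
o=observe();print(o["time"],o["tool_pos"],o["wrist_force"],o["wrist_torque"],o["finger_gap"])
s=grab_frame("scene");np.savez("s7.npz",**s)
cv2.imwrite("pics/a7.png",cv2.resize(s["img"][160:290,215:335],(552,598)))
```

```text
12.0 [0.59736249 0.02680272 0.08168704] [-0.29530819  0.54762253 -2.98485941] [0.00974283 0.04869373 0.00639834] 0.04343195521220056
```

View pics/a7.png

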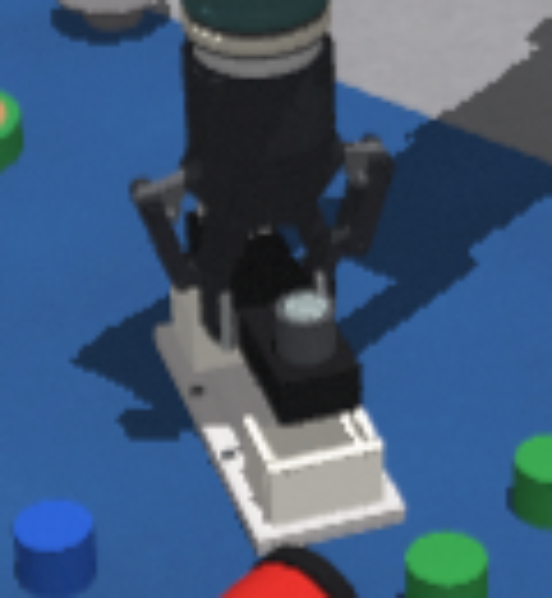

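The bar is clear of its cradle and looks level, with the lens at crop (304,308). I'll check tilt by the lens height, then lift on.

Run:
```python
from meas import *
s4=np.load("s4.npz");s=np.load("s7.npz")
nb=lambda lo:(lambda h,S,V:(V>lo)&(S<110))
X=onz(s4,281.49,235.12,.094)
for dz in(.02,.0245,.03): print(dz,proj(s,X+[0,0,dz]))
print(ell(s,(272,216,292,234),nb(105)))
```

```text
0.02 [281.26950879 227.97787334]
0.0245 [281.21935542 226.3533109 ]
0.03 [281.15778241 224.35884473]
(array([281.57787228, 224.62387753]), array([ 9.6625843 , 12.05273151]))
```

>>> apply_moves(
  steps=[
    [[0,0,-0.004],[0,0,0],-1],
    [[0,0,-0.012],[0,0,0],-1],
    [[0,0,-0.024],[0,0,0],-1],
    [[0,0,-0.038],[0,0,0],-1],
    [[0,0,-0.052],[0,0,0],-1],
    [[0,0,-0.066],[0,0,0],-1],
    [[0,0,-0.08],[0,0,0],-1],
    [[0,0,-0.092],[0,0,0],-1],
    [[0,0,-0.1],[0,0,0],-1],
    [[0,0,-0.104],[0,0,0],-1],
    [[0,0,-0.105],[0,0,0],-1],
    [[0,0,-0.105],[0,0,0],-1],
  ],
)

```text
time: 13.25
tool_pos: [0.5972, 0.0268, 0.1862]
ee_rot: [-2.748, -1.522, 0.001]
wrist_force: [0.3, -0.1, -3.4]
finger_gap: 0.0431
grasp_force: 81.8
```

>>> apply_moves(
  steps=[
    [[0,0,0],[0,0,0],-1],
    [[0,0,0],[0,0,0],-1],
    [[0,0,0],[0,0,0],-1],
    [[0,0,0],[0,0,0],-1],
    [[0,0,0],[0,0,0],-1],
  ],
)

```text
time: 13.75
tool_pos: [0.5974, 0.0268, 0.1867]
ee_rot: [2.748, 1.523, -0.0]
wrist_force: [-0.5, -0.8, -2.8]
finger_gap: 0.0427
grasp_force: 81.8
```

Run:
```python
from meas import *
o=observe();print(o["time"],o["tool_pos"],o["ee_rot"],o["wrist_force"],o["wrist_torque"],abs(o["joint_velocities"]).max())
s=grab_frame("scene")
cv2.imwrite("pics/a8.png",s["img"])
s4=np.load("s4.npz");X=onz(s4,281.49,235.12,.094);dz=o["tool_pos"][2]-.0566
u=proj(s,X+[0,0,dz]);print(dz,u); x,y=u.astype(int)
print(ell(s,(x-10,y-8,x+11,y+8),lambda h,S,V:(V>105)&(S<110)))
print("post cap",ell(s,(360,235,410,285),lambda h,S,V:((h<8)|(h>172))&(S>120)&(V>170)))
```

```text
13.75 [0.59743581 0.02681677 0.18672027] [ 2.74795180e+00  1.52259510e+00 -2.37773611e-04] [-0.54560331 -0.81414303 -2.80416094] [-0.02054627 -0.04515196  0.00359877] 0.0011730895280937983
0.1301202695853696 [279.98143566 186.25475123]
(array([279.73838234, 186.32557201]), array([ 6.32565451, 11.10642815]))
post cap (array([389.52823067, 260.94045067]), array([10.95806313, 17.63993073]))
```

View pics/a8.png

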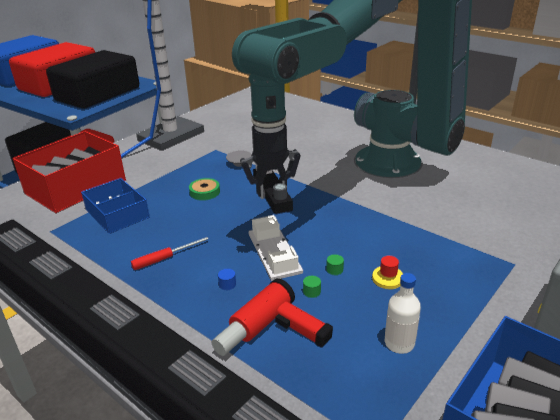

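The bar hangs level over the cradle: its lens is within 0.3 px of the level prediction at (279.7,186.3), and it has risen 130 mm. The red cap is on the yellow post at (389,267), and the other things are where they were. The arm is still, so I'm handing in.

```bash
python3 -c "
from station import sign_off
print(sign_off())"
```

```text
the job is handed in; nothing more can be done
None
```

The red cap stands released on the yellow post, and the camera bar is held still and level over the cradle, its underside about 12 cm above the lips; the job is handed in.

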